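# Swivel the card terminal back and confirm

## Task

A customer has left without paying and the card terminal on its swivel stand still faces away from you: turn it back and cancel. Push the stand round with a fingertip against the lobes of its rim, not against the terminal, until the terminal's keypad end points squarely at the front edge of the desk (the robot's side). Then press the cancel key, the left of the three wide keys in the row nearest that edge, gently down, and let it come up again. Pick nothing up, keep the pen and the binder clip riding on the stand, and leave the other things on the desk where they are.

Things in the scene. Friction and masses are not known exactly. Their poses are not given: they have to be found in the camera images.
- stand_foot: Fixed round black foot of the swivel stand, 172 mm across, 11 mm high. Origin: centre of its underside on the desk, on the stand's vertical turning axis. Its x axis points to the back of the desk (away from the robot), y to the robot's left; the foot never turns.
- stand_deck: Round grey turning tray of the stand, floor 30 mm above the desk, with a raised rim (16 to 46 mm above the desk, radius 105 mm between the lobes). Origin: on the axis at desk height; axes as the terminal's. It turns both ways without end or detent; the bearing's friction (about 0.08 N m, under 2 N at a lobe) stops it soon after the push stops. Anticlockwise from above is positive yaw.
- rim_lobe (a point): Axis of one of six equal round lobes of the tray's rim, at its top, 46 mm above the desk. Each lobe is 32 mm in diameter and as high as the rim (16 to 46 mm); the lobe centres lie 109 mm from the turning axis (they stand out 20 mm past the rim), at 30 degrees from the tray's x axis (this one) and every 60 degrees on. A fingertip fits in the gaps.
- card_terminal: Dark card payment terminal in its cradle, 174 x 93 mm, screwed to the middle of the tray (another terminal at the far right of the desk plays no part). Origin: on the turning axis, on the tray's floor. Its -x axis points out of the low keypad end, which is to face front; +x is the high screen end; z up. Its top rises from 22 mm above its origin at the keypad end to 51 mm at the screen end.
- terminal_front (a point): Middle of the terminal's keypad end face, 87 mm from the axis and 51 mm above the desk; it shows where the terminal points.
- cancel_key_top (a point): Centre of the top of the cancel key: 20 mm (across the terminal) by 10 mm, in the corner of the keypad on the left of a person facing it: 70 mm from the terminal's middle towards the keypad end, 24 mm to its +y side. The key's top is 57 mm above the desk and 3 mm proud of the case, whose top slopes up by 8 degrees towards the screen. Moves with the key.
- cancel_key (a joint): Travel of the cancel key in m: 0 up, 0.001 fully down, sprung (4 N at full travel).
- pen: Pen, 142 x 10 x 10 mm, lying loose on the tray along the terminal's -y side, about 66 mm from the axis. Origin: middle of its underside. Rides on the tray.
- binder_clip: Binder clip, 46 x 32 x 34 mm, standing loose on the tray on the terminal's +y side, about 73 mm from the axis. Origin: middle of its underside. Rides on the tray.
- stapler: Bystander: desk stapler, 137 x 34 x 46 mm, loose on the desk to the left of the stand. Origin: middle of its underside.
- water_bottle: Bystander: clear bottle, 65 mm across, 212 mm high, standing on the desk farther left. Origin: centre of its underside.
- glue_stick: Bystander: glue stick, 27 mm across, 94 mm high, standing on the desk to the right of the stand. Origin: centre of its underside.

How it is judged:
By the outcome, as a careful person would: the job done as asked, in the order asked, and still so for the second after the job is handed in, with the robot touching nothing.
It also fails if it takes over 72 s, if anything falls off the work surface, if the arm or the gripper's body presses on something with over 40 N, if the wrist force passes 120 N, or if a joint passes its speed limit or range.

## Robot

A 6-joint arm with a two-finger parallel gripper is mounted at the origin on a cart in front of the work surface, level with it; the furniture and walls round the work are solid. World frame = base frame: x ahead of the robot, y to its left, z up, the work surface at z = 0. Lengths are in m, angles in rad, forces in N, time in s.
With the tool pointing down it reaches from about 0.35 to 0.85 m from the base axis. Payload 8.1 kg.
Tool frame: the origin (TCP) lies at the very end of the fingers, on their centre line; the grasp point (between the pads) lies 19 mm behind it; z points along the fingers, y is the line along which they close (so a half turn about z gives the same grasp; the last joint's range is limited). The gripper opens to 85 mm and grips with 20 to 120 N. Pads are 22 mm wide; open, the fingers measure 114 mm over their backs; the gripper's body (76 mm by 85 mm) begins 54 mm behind the grasp point. The pads swing forward as they close: fully open they stand 13 mm farther back than shut.
Start: joints at [1.041, 0.13, 1.488, -0, 1.523, -0.085], TCP at [0.258, 0.542, 0.231] pointing down, gripper open.
Joint ranges: [-2.96, 2.96], [-0.89, 2.26], [0.02, 2.5], [-1.34, 4.48], [0, 2.73], [-2.66, 2.66]. Speed limits (rad/s): [2.39, 2.39, 2.79, 3.14, 3.14, 3.14].

## Interface

Orientations are given as a rotation vector (axis times angle).
In Python, from bench import ctrl, camera, find_in, cut_out, spot_point gives the robot as it stands. Calls block until the motion is done:
- ctrl.move_pose(position, orientation): joint-space move of the TCP to a pose.
- ctrl.servo_line(position, feed=0.15, ori=None): straight line of the TCP; ori=None keeps the orientation; feed is the mean speed in m/s.
- ctrl.move_joints(angles): joint-space move.
- ctrl.gripper_to(opening): finger opening in m; the grip force is fixed at half the most; returns when the fingers have stopped.
- ctrl.hold(seconds).
- ctrl.ik(position, orientation): joint angles nearest the present ones, or None.
- camera(name): name is "scene" or "top" or "wrist"; returns a dict with "img" (420x560x3 uint8, blue, green, red), "fx", "fy", "cx", "cy" (pixels), "camera_from_world" (4x4, takes a point from world to camera coordinates); the wrist camera has in their place "T_tool_cam" (4x4, takes a point from camera to tool coordinates, whose origin is the TCP and whose axes are the flange's). Camera axes: x right, y up, looking along -z (the intrinsics and any distortion apply to the point x, -y, -z); pixel columns grow to the right and rows downward; lengths in m; the calibration is good to about 2 mm. A picture is of the moment at which its call begins: read the wrist's pose just before it. There is no depth.
A pose or a line that the arm cannot do raises ctrl.MotionError and nothing moves.
- ctrl.close_job(): hands the job in; it is judged then, once.
Trained networks look in a picture, given as the dict that the camera call returned (one of the last four; its "shot" number tells which), for a name from the list of things; names that differ only in an ending like _2 or _b are one class to them, and where a whole thing is asked for, a point or a joint stands for the part that bears it (a point fixed in the world has none). Each returns a list of dicts, best first, with "p" (0 to 1); they miss things now and then, are a little off and sometimes report something else, mostly with a low value. They report only what shows in the picture. A call takes as long as a camera call.
- find_in(picture, query): "location" ([x, y, z] in m, in the coordinates of the camera as it stood for that picture, good to about 4 mm: the middle of the surface that is visible of it).
- cut_out(picture, query): "mask" (420x560 bool, what is visible of it).
- spot_point(picture, query): "location" ([x, y, z] in m, in the coordinates of the camera as it stood for that picture, good to about 4 mm: a listed point, or the origin of a listed thing).
Readings, each from a call of its own:
- ctrl.get_time(): time.
- ctrl.get_joint_pos(): joint angles.
- ctrl.get_joint_vel(): joint speeds.
- ctrl.get_joint_torque(): joint torques, N m.
- ctrl.get_ee_pos(): TCP position.
- ctrl.get_ee_rot(): TCP orientation.
- ctrl.get_force(): force on the tool from outside, world axes, zero at the start.
- ctrl.get_torque(): the same for the moment, N m.
- ctrl.get_gripper_width(): finger opening in m.
- ctrl.get_grip_force(): force on a finger pad.
Only numpy, scipy, OpenCV 4.12 (cv2) and the standard library are available. Lean on these libraries where they do the work, as an engineer would, in place of code of your own. Each camera call takes 0.05 s, during which the arm holds its last target. There are 200 camera calls.

## Working session

There is one attempt and no reset: what is moved stays moved. The work goes in short steps, each a Python script; the robot and the scene stay as the last script left them, time stands still between calls to the robot, and variables do not carry over. Pictures are saved under pics/ and viewed, at most 10 in all, crops included, and the job is handed in when it is done.

```bash
mkdir -p pics; ls
cat > h.py <<'E'
import numpy as np, cv2
from bench import ctrl, camera, find_in, cut_out, spot_point
from scipy.spatial.transform import Rotation as R
def cam_world(p, ee=None):
    if "camera_from_world" in p: return np.linalg.inv(np.array(p["camera_from_world"]))
    T=np.eye(4); T[:3,:3]=R.from_rotvec(ee[1]).as_matrix(); T[:3,3]=ee[0]
    return T@np.array(p["T_tool_cam"])
def shot(n):
    ee=(np.array(ctrl.get_ee_pos()),np.array(ctrl.get_ee_rot())) 
    p=camera(n); p["W"]=cam_world(p,ee); return p
def pts(p,q,f=spot_point,k=2):
    return [(np.round((p["W"]@np.append(d["location"],1))[:3],4),round(d["p"],2)) for d in f(p,q)[:k]]
E
python3 - <<'E'
from h import *
for n in("top","scene"):
    p=shot(n); cv2.imwrite(f"pics/{n}0.png",p["img"])
    print(n,p["W"][:3,3])
    for q in "stand_foot stand_deck rim_lobe card_terminal terminal_front cancel_key_top pen binder_clip stapler water_bottle glue_stick".split():
        print(q,pts(p,q))
print(ctrl.get_time(),ctrl.get_ee_rot())
E
```

```text
pics
top [ 0.32636219 -0.0099846   1.48309584]
stand_foot []
stand_deck [(array([ 0.5589, -0.1702, -0.0046]), 0.93), (array([ 0.4918, -0.1977,  0.0333]), 0.61)]
rim_lobe [(array([ 0.4626, -0.1062,  0.0473]), 0.92)]
card_terminal [(array([ 0.5573, -0.1677,  0.0328]), 0.79)]
terminal_front [(array([ 0.596 , -0.2453,  0.0522]), 0.87)]
cancel_key_top [(array([ 0.5644, -0.241 ,  0.057 ]), 0.84)]
pen [(array([ 0.6165, -0.1365,  0.0279]), 0.62)]
binder_clip [(array([ 0.4918, -0.198 ,  0.0305]), 0.67)]
stapler [(array([ 0.5552, -0.1694,  0.0332]), 0.7), (array([ 0.4407,  0.1925, -0.0034]), 0.67)]
water_bottle [(array([ 5.494e-01,  3.441e-01, -3.000e-04]), 0.87)]
glue_stick [(array([ 4.225e-01, -4.331e-01,  2.000e-04]), 0.64)]
scene [-0.35557585 -0.84232562  1.053862  ]
stand_foot []
stand_deck [(array([ 0.5523, -0.1646, -0.0009]), 0.59)]
rim_lobe [(array([ 0.4666, -0.1027,  0.0451]), 0.75)]
card_terminal [(array([ 0.5571, -0.1637,  0.0267]), 0.73)]
terminal_front [(array([ 0.5948, -0.2463,  0.0553]), 0.83)]
cancel_key_top [(array([ 0.5611, -0.2397,  0.0543]), 0.76)]
pen []
binder_clip [(array([ 0.493 , -0.1956,  0.0291]), 0.65)]
stapler [(array([0.4436, 0.1871, 0.0009]), 0.64), (array([ 0.4199, -0.4328, -0.003 ]), 0.29)]
water_bottle [(array([0.5501, 0.3488, 0.005 ]), 0.94)]
glue_stick [(array([ 0.4177, -0.4321, -0.0025]), 0.87)]
1.2 [ 6.92946868e-01  3.06418578e+00 -9.63914140e-05]
```

View pics/top0.png

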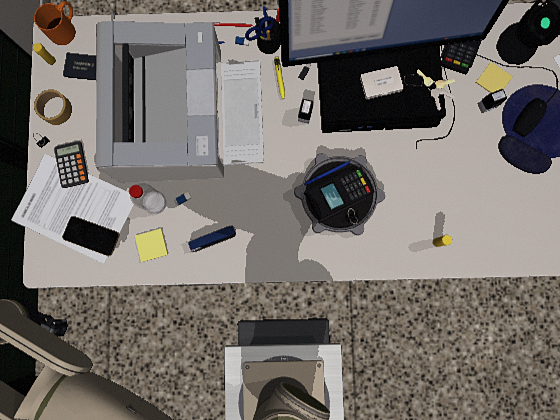

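View pics/scene0.png

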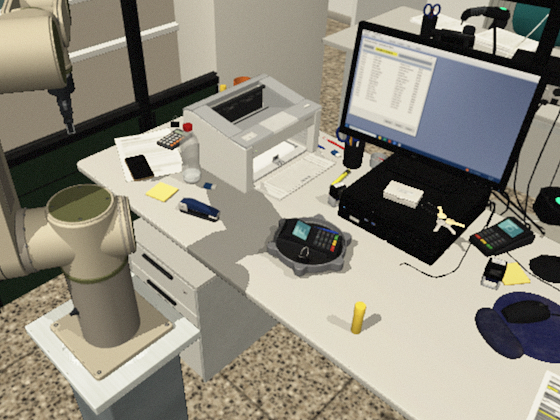

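Top view: stand at about (340,192), keypad facing right-back, pen on its far side and clip at (351,213). Scene view agrees. It needs roughly −116° (clockwise). Next: raise the arm, close the gripper, and look from above the stand.

```bash
cat >> h.py <<'E'
def down(psi): # tool x axis at yaw psi (rad), pointing down
    return (R.from_euler('z',psi)*R.from_euler('x',np.pi)).as_rotvec()
def ray_plane(p,uv,z):
    d=p["W"][:3,:3]@np.array([(uv[0]-p["cx"])/p["fx"],-(uv[1]-p["cy"])/p["fy"],-1.]); o=p["W"][:3,3]
    return o+d*(z-o[2])/d[2]
QS="stand_deck card_terminal terminal_front rim_lobe cancel_key_top pen binder_clip".split()
def measure(p,v=True):
    r={}
    for q in QS:
        l=pts(p,q,k=3); r[q]=l
        if v: print(q,l)
    return r
E
python3 - <<'E'
from h import *
p=shot("top"); a,b=ray_plane(p,(40,288),0),ray_plane(p,(540,279),0); print("edge",a,b, np.degrees(np.arctan2(b[0]-a[0],a[1]-b[1])), [k for k in p if k!="img"])
g=p["img"][:,:,:]; 
e=ctrl.get_ee_pos(); ctrl.servo_line([e[0],e[1],0.42],feed=0.3)
ctrl.gripper_to(0.0)
ctrl.move_pose([0.46,-0.17,0.36],down(np.pi/2))
print(ctrl.get_time(),ctrl.get_joint_pos(),ctrl.get_gripper_width())
for n in("wrist","top"):
    p=shot(n); cv2.imwrite(f"pics/{n}1.png",p["img"]); print(n); measure(p)
E
```

```text
edge [0.31683068 0.66780993 0.        ] [ 0.31165802 -0.71234585  0.        ] -0.21473699012114258 ['fx', 'fy', 'cx', 'cy', 'camera_from_world', 'shot', 'W']
5.4167 [-4.57338957e-01 -1.83470409e-01  1.56450508e+00  1.98151799e-04
  1.76040568e+00 -4.58486032e-01] 0.000386954080109144
wrist
stand_deck [(array([ 0.5561, -0.166 , -0.001 ]), 0.84)]
card_terminal [(array([ 0.5612, -0.1657,  0.0324]), 0.93)]
terminal_front [(array([ 0.5974, -0.2442,  0.0479]), 0.65)]
rim_lobe [(array([ 0.4684, -0.1086,  0.045 ]), 0.72)]
cancel_key_top [(array([ 0.57  , -0.2383,  0.0565]), 0.78)]
pen [(array([ 0.6182, -0.1343,  0.0292]), 0.55)]
binder_clip [(array([ 0.4918, -0.1956,  0.0324]), 0.8)]
top
stand_deck [(array([ 0.5589, -0.1686, -0.0012]), 0.92)]
card_terminal [(array([ 0.5557, -0.168 ,  0.0329]), 0.62)]
terminal_front []
rim_lobe [(array([ 0.4641, -0.104 ,  0.0497]), 0.67)]
cancel_key_top []
pen [(array([ 0.6131, -0.1386,  0.0297]), 0.52)]
binder_clip [(array([ 0.4878, -0.1993,  0.0312]), 0.48)]
```

View pics/wrist1.png

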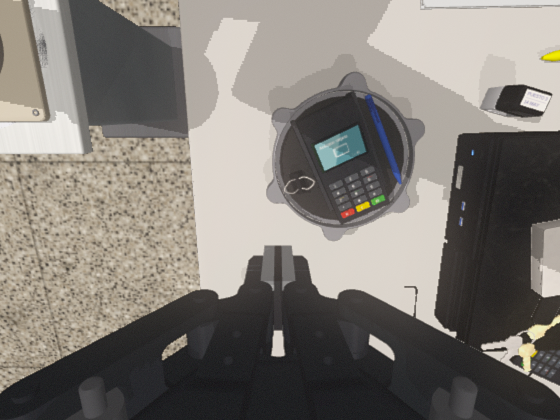

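```bash
cat >> h.py <<'E'
C=np.array([0.557,-0.167]); RF=0.121
def fp(deg,z,r=RF):
    a=np.radians(deg); return [C[0]+r*np.cos(a),C[1]+r*np.sin(a),z]
def arc(a,b,feed=0.04,z=0.025,step=7):
    n=max(1,int(np.ceil(abs(b-a)/step))); fm=0
    for d in np.linspace(a,b,n+1)[1:]:
        ctrl.servo_line(fp(d,z),feed=feed,ori=down(np.radians(d+180))); f=np.array(ctrl.get_force()); fm=max(fm,np.linalg.norm(f))
    print("arc to",b,"fmax",round(fm,1),"f",np.round(f,1))
E
python3 - <<'E'
from h import *
o=down(np.radians(-74+180))
ctrl.move_pose(fp(-74,0.15),o); ctrl.servo_line(fp(-74,0.025),feed=0.12)
print(ctrl.get_force(),ctrl.get_joint_pos(),ctrl.get_time())
arc(-74,-100)
p=shot("wrist"); cv2.imwrite("pics/w2.png",p["img"]); measure(p)
print(ctrl.get_time())
E
```

```text
[ 0.33434478  0.1511534  -0.14678661] [-5.25715112e-01  4.49535853e-01  1.49519333e+00 -3.49155467e-05
  1.19491569e+00 -8.04954373e-01] 8.4667
arc to -100 fmax 1.6 f [ 0.5 -0.2 -1. ]
stand_deck [(array([ 0.5545, -0.1671, -0.0013]), 0.83)]
card_terminal []
terminal_front [(array([ 0.5674, -0.2498,  0.0475]), 0.97)]
rim_lobe []
cancel_key_top [(array([ 0.5429, -0.2362,  0.0594]), 0.63)]
pen [(array([ 0.5404, -0.2376,  0.0571]), 0.67)]
binder_clip [(array([ 0.4865, -0.1747,  0.0321]), 0.88)]
10.8333
```

View pics/w2.png

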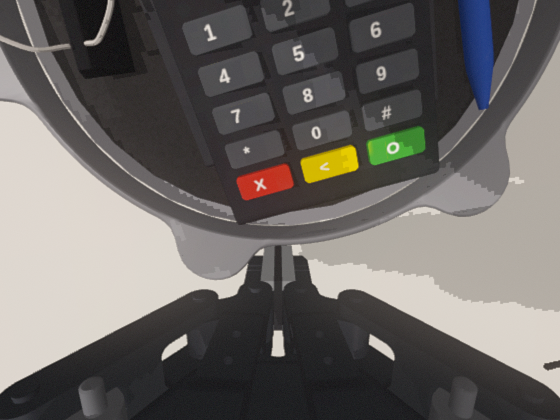

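The red cancel key is at (263,183). The fingertip sits in the gap against the lobe at (215,250) and the tray is turning, with pen and clip still in place. Continuing the push.

```bash
cat >> h.py <<'E'
LOC={"terminal_front":(-.087,0),"cancel_key_top":(-.070,.024),"rim_lobe":(.109*np.cos(np.pi/6),.0545)}
def yaw(p,r):
    for q,l in LOC.items():
        for w,pr in r[q][:1]:
            d=w[:2]-C; a=np.degrees(np.arctan2(d[1],d[0])-np.arctan2(l[1],l[0])); print("yaw",q,round((a+180)%360-180,1),pr)
E
python3 - <<'E'
from h import *
arc(-100,-188)
for n in("wrist","top","scene"):
    p=shot(n); cv2.imwrite(f"pics/{n}3.png",p["img"]); print(n); yaw(p,measure(p,n!="scene"))
print(ctrl.get_time(), ctrl.get_joint_pos())
E
```

```text
arc to -188 fmax 1.5 f [ 0.7 -0.2  0.4]
wrist
stand_deck [(array([ 0.5561, -0.1672,  0.0021]), 0.65)]
card_terminal []
terminal_front [(array([ 0.4712, -0.1763,  0.0504]), 0.96)]
rim_lobe [(array([ 0.4716, -0.1764,  0.0504]), 0.39)]
cancel_key_top [(array([ 0.4867, -0.1485,  0.0569]), 0.75)]
pen []
binder_clip []
yaw terminal_front 6.2 0.96
yaw cancel_key_top 4.2 0.75
yaw rim_lobe 156.3 0.39
top
stand_deck []
card_terminal [(array([ 0.5538, -0.1695,  0.0329]), 0.55)]
terminal_front []
rim_lobe [(array([ 0.6407, -0.0998,  0.0471]), 0.77)]
cancel_key_top []
pen [(array([ 0.5656, -0.2349,  0.0314]), 0.71)]
binder_clip [(array([ 0.5478, -0.0978,  0.0318]), 0.52)]
yaw rim_lobe 8.8 0.77
scene
yaw terminal_front 5.6 0.89
yaw cancel_key_top 7.9 0.91
yaw rim_lobe 8.2 0.81
18.6417 [-4.41838672e-01 -3.10529970e-02  2.05405349e+00  1.68714845e-05
  1.11857705e+00  1.26858880e+00]
```

View pics/wrist3.png

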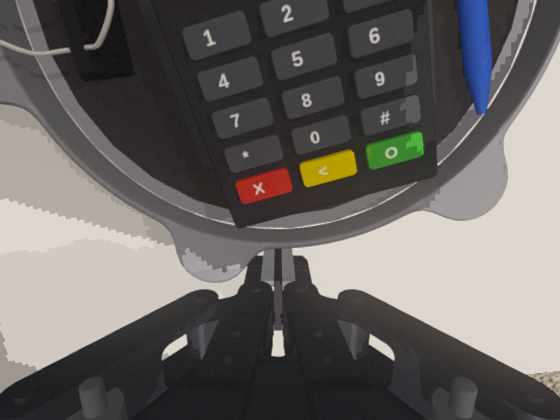

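Same relative view: red key at (263,187), green at (395,152), so the tray yaw is about +6.9°. Push the rest slowly, back off, and measure from above using the key row's direction.

```bash
cat >> h.py <<'E'
def keyrow(p):
    h=cv2.cvtColor(p["img"],cv2.COLOR_BGR2HSV); out=[]
    for lo,hi in(((0,150,80),(8,255,255)),((50,120,60),(75,255,255))):
        m=cv2.inRange(h,lo,hi); n,_,st,ce=cv2.connectedComponentsWithStats(m)
        i=1+np.argmax(st[1:,4]); out.append((ray_plane(p,ce[i],0.057),st[i,4],ce[i]))
    r,g=out[0][0],out[1][0]; d=r-g
    print("red",np.round(r,4),out[0][1:],"green",np.round(g,4),out[1][1],"row len",round(np.linalg.norm(d),4),"yaw",round(np.degrees(np.arctan2(-d[0],d[1])),2))
    return r
E
python3 - <<'E'
from h import *
p=shot("wrist"); keyrow(p)
arc(-188,-194.7,feed=0.025,step=4)
p=shot("wrist"); keyrow(p)
arc(-194.7,-189,feed=0.04)
ctrl.servo_line(fp(-189,0.14),feed=0.15)
o=down(0.0)
ctrl.move_pose([0.42,-0.143,0.16],o); ctrl.hold(0.3)
for i in range(1):
    p=shot("wrist"); keyrow(p); cv2.imwrite("pics/w4.png",p["img"]); yaw(p,measure(p))
p=shot("scene"); yaw(p,measure(p,0))
p=shot("top"); yaw(p,measure(p))
print(ctrl.get_time(), ctrl.get_joint_pos(), ctrl.get_force())
E
```

```text
red [ 0.4849 -0.1512  0.057 ] (np.int32(1307), array([264.40627391, 184.98163734])) green [ 0.4913 -0.1988  0.057 ] 1342 row len 0.048 yaw 7.66
arc to -194.7 fmax 0.6 f [ 0.2 -0.2  0.1]
red [ 0.487  -0.1428  0.057 ] (np.int32(1301), array([264.59646426, 185.32436587])) green [ 0.4879 -0.1908  0.057 ] 1337 row len 0.048 yaw 0.99
arc to -189 fmax 1.0 f [-0.3  0.5  0.8]
red [ 0.4868 -0.1428  0.057 ] (np.int32(310), array([278.41935484, 120.9516129 ])) green [ 0.4875 -0.1912  0.057 ] 274 row len 0.0484 yaw 0.84
stand_deck []
card_terminal [(array([ 0.5603, -0.1632,  0.0311]), 0.6)]
terminal_front [(array([ 0.472 , -0.1674,  0.0499]), 0.93)]
rim_lobe []
cancel_key_top [(array([ 0.487 , -0.1417,  0.0554]), 0.79)]
pen [(array([ 0.5593, -0.2326,  0.0252]), 0.68), (array([ 0.5571, -0.0948,  0.0336]), 0.42)]
binder_clip [(array([ 0.5585, -0.0938,  0.0301]), 0.61)]
yaw terminal_front 0.3 0.93
yaw cancel_key_top -0.9 0.79
yaw terminal_front 1.4 0.86
yaw cancel_key_top 0.5 0.82
yaw rim_lobe 1.4 0.94
stand_deck [(array([ 0.5576, -0.1704, -0.004 ]), 0.72)]
card_terminal [(array([ 0.5566, -0.1715,  0.0329]), 0.59)]
terminal_front [(array([ 0.6506, -0.1093,  0.0474]), 0.72), (array([ 0.5567, -0.1685,  0.0314]), 0.27)]
rim_lobe [(array([ 0.6491, -0.1125,  0.0465]), 0.8)]
cancel_key_top [(array([ 5.448e-01,  3.424e-01, -2.000e-04]), 0.15)]
pen [(array([ 0.5593, -0.2356,  0.0298]), 0.48)]
binder_clip [(array([ 0.554 , -0.0966,  0.033 ]), 0.65), (array([ 0.5452,  0.3454, -0.0011]), 0.45)]
yaw terminal_front -148.3 0.72
yaw cancel_key_top -69.7 0.15
yaw rim_lobe 0.6 0.8
22.7583 [-4.43825271e-01 -2.61909851e-01  1.99429292e+00  1.07992947e-05
  1.40924892e+00  1.12698299e+00] [-0.56671505  0.12102054  0.86241722]
```

View pics/w4.png

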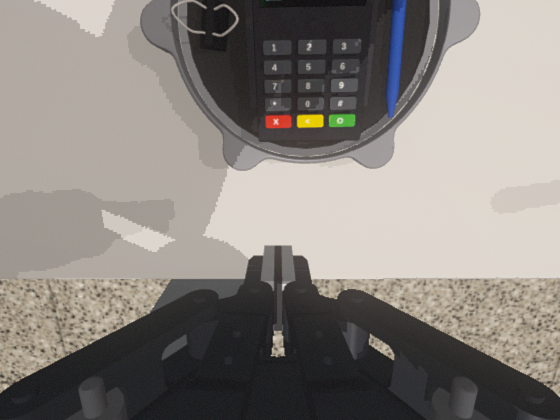

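The terminal is square (yaw about 0.8°), with the cancel key at (278,121), i.e. (0.487, −0.143) in world. The pen and clip are still on the tray. I'll press with the fingertip's far edge on the key and the rest overhanging the front, so no other key is touched.

Run:
```python
from h import *
x,y=0.487-0.0085,-0.1425
ctrl.servo_line([x,y,0.10],feed=0.12); ctrl.servo_line([x,y,0.064],feed=0.05); ctrl.hold(0.3)
f0=np.mean([ctrl.get_force() for _ in range(3)],axis=0); z=0.064; log=[]
while z>0.0525:
    z-=0.0004; ctrl.servo_line([x,y,z],feed=0.01); ctrl.hold(0.05)
    f=np.array(ctrl.get_force())-f0; log.append((round(z,4),round(float(ctrl.get_ee_pos()[2]),4),*np.round(f,1)))
    if f[2]>5.5: break
print(*log[-9:],sep="\n")
p=shot("wrist"); keyrow(p); q=shot("scene"); cv2.imwrite("pics/s5.png",cv2.resize(q["img"][190:300,230:390],None,fx=4,fy=4)); cv2.imwrite("pics/w5.png",p["img"])
ctrl.hold(0.2); print(ctrl.get_time())
ctrl.servo_line([x,y,0.075],feed=0.03)
print(ctrl.get_time(),ctrl.get_ee_pos(),f0)
```

```text
(0.0588, 0.0588, np.float64(0.1), np.float64(0.1), np.float64(-0.6))
(0.0584, 0.0584, np.float64(0.9), np.float64(0.9), np.float64(-0.4))
(0.058, 0.058, np.float64(1.0), np.float64(-0.8), np.float64(-0.4))
(0.0576, 0.0576, np.float64(0.7), np.float64(0.2), np.float64(0.0))
(0.0572, 0.0572, np.float64(0.3), np.float64(0.1), np.float64(0.4))
(0.0568, 0.0569, np.float64(1.3), np.float64(0.1), np.float64(0.3))
(0.0564, 0.0566, np.float64(0.9), np.float64(0.1), np.float64(1.6))
(0.056, 0.0562, np.float64(0.3), np.float64(0.8), np.float64(3.5))
(0.0556, 0.056, np.float64(-1.5), np.float64(0.8), np.float64(6.5))
red [ 0.4894 -0.1437  0.057 ] (np.int32(337), array([281.14540059, 244.59643917])) green [ 0.488  -0.1911  0.057 ] 604 row len 0.0474 yaw -1.71
31.375
32.175 [ 0.47840423 -0.14244232  0.07488633] [-0.64687751 -0.39632862  0.17498426]
```

View pics/w5.png

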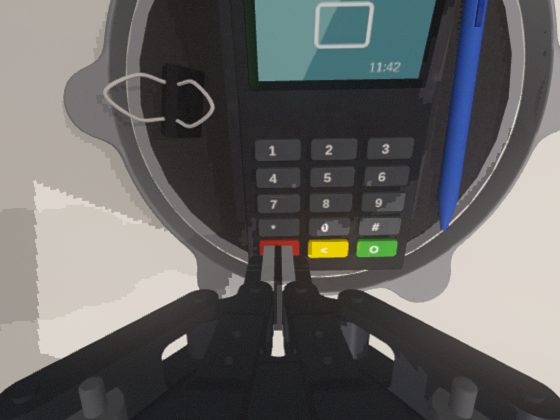

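The fingertip covers the lower half of the red key at (280,248) and no other key. Force reached 6.5 N, above the 4 N needed for full travel. Next: retract, check, hand in.

Run:
```python
from h import *
ctrl.servo_line([0.4785,-0.1425,0.16],feed=0.15); ctrl.move_pose([0.42,-0.143,0.2],down(0.0)); ctrl.hold(0.3)
p=shot("wrist"); keyrow(p); cv2.imwrite("pics/w6.png",p["img"]); yaw(p,measure(p,0))
q=shot("scene"); yaw(q,measure(q,0)); 
for n in("stapler","glue_stick","water_bottle"): print(n,pts(q,n))
print(ctrl.get_time())
```

```text
red [ 0.4868 -0.1431  0.057 ] (np.int32(228), array([278.98684211, 119.96929825])) green [ 0.4876 -0.1911  0.057 ] 204 row len 0.0481 yaw 1.0
yaw terminal_front 1.9 0.71
yaw cancel_key_top -1.8 0.58
yaw terminal_front -1.0 0.59
yaw cancel_key_top 0.9 0.96
yaw rim_lobe 2.9 0.67
stapler [(array([ 0.4427,  0.1872, -0.0005]), 0.61)]
glue_stick [(array([ 0.4183, -0.433 , -0.0039]), 0.84)]
water_bottle [(array([0.5471, 0.3482, 0.0069]), 0.81)]
34.525
```

View pics/w6.png

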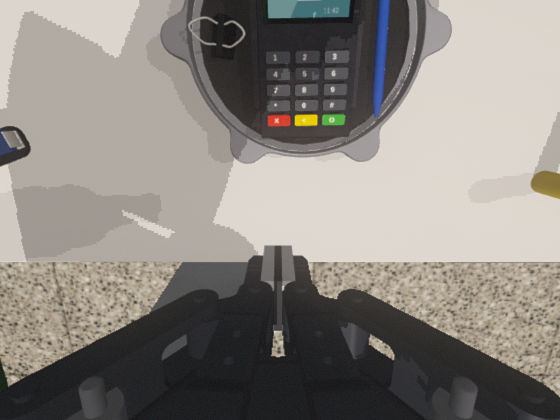

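The terminal is square to the front edge (key row level at row 120), the key is up, and the pen and clip are on the tray. The stapler, glue stick and bottle have not moved.

```bash
python3 -c "
from h import *
print(ctrl.close_job())"
```

```text
the job is handed in; nothing more can be done
None
```

The terminal now faces the front edge to within about 1°, the cancel key was pressed (6.5 N at the wrist) and released, and the job was handed in about 35 s into the 72 s, with the pen and binder clip still on the stand and the stapler, bottle and glue stick where they were.

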